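# Sight the log's red end in the inspection mirror and hold it

## Robot

A 6-joint arm with a two-finger parallel gripper is mounted at the origin on the work surface. World frame = base frame: x ahead of the robot, y to its left, z up, the work surface at z = 0. Lengths are in m, angles in degrees, forces in N, time in s.
With the tool pointing down it reaches from about 0.3 to 0.75 m from the base axis. Payload 8.5 kg.
Tool frame: the origin (TCP) lies at the very end of the fingers, on their centre line; the grasp point (between the pads) lies 19 mm behind it; z points along the fingers, y is the direction in which the jaws open and shut (so a half turn about z gives the same grasp; the last joint's range is limited). The gripper opens to 85 mm and grips with 20 to 120 N. Pads are 22 mm wide; open, the fingers measure 114 mm over their backs; the gripper's body (76 mm by 85 mm) begins 54 mm behind the grasp point. The pads swing forward as they close: fully open they stand 13 mm farther back than shut.
Start: joints at [-87.966, 21.807, 74.336, -0, 83.858, -12.336], TCP at [0.136, -0.533, 0.199] pointing down, gripper open.
Joint ranges: [-178.18, 178.18], [-50.72, 133.34], [12.68, 142.11], [-81.47, 261.47], [9.98, 163.14], [-165.26, 165.26]. Speed limits (degrees/s): [136.94, 136.94, 180, 180, 180, 180].

## Interface

Orientations are given as a 3x3 rotation matrix whose columns are the frame's x, y, z axes.
In Python, from rig import env, vision, close_job, spotter gives the robot as it stands. The module is installed in compiled form; this text tells all that it offers.
- The arm moves only by the tool jog_arm, never from a script. Its argument "plan" is a list that holds one entry, the list of rows, each a list of 6 numbers: the shift along the tool's x, y, z in units of 40 mm (1.0 is 40 mm), then the turn, a rotation vector about the tool's x, y, z in units of 0.15 rad (1.0 is 0.15 rad). A call has 1 to 10 rows; each row shifts and turns the commanded pose from where the row before left it, along the tool's axes as they then stand; what a row does not reach is not made up. A row lasts 1/10 s, in which the tool goes at most 50 mm and 8.59 degrees, less where a joint would pass 70% of its speed; a pose out of reach is approached as far as the arm can. A call with a number of a shift or a turn outside -1 to 1 is refused whole. A call with a gripper value outside its range is refused whole. "grip" is the opening, from -1 (shut) to 1 (fully open), set as the call begins (left out, the last holds). The fingers move at their own pace and stop on an object; "squeeze" is the grip in N (left out, the last holds). Time passes only in rows, so rows that do not move let the fingers close. It gives the time, the measured TCP pose, the force and the opening at its end, in the units of the state.
- env.observe(): the state, without advancing time (a new reading comes with each control period).
- vision.get_image(name): name is "scene" or "top"; returns (picture, depth): 384x512x3 uint8, red, green, blue; 384x512 float32, m along the optical axis (not along the pixel's ray), 0 where there is no reading.
- vision.camera_info(name): a dict with "fx", "fy", "cx", "cy" (pixels), "k1" (the pictures are not rectified: a ray, as slopes to the right and down, at radius r is drawn at 1 + k1 r^2 times it, then the intrinsics apply), "rvec" (rotation vector, rad) and "tvec" (3), from world to camera coordinates, as OpenCV has them. Camera axes: x right, y down, z forward; pixel columns grow to the right and rows downward; lengths in m; the calibration is good to about 2 mm. A picture is of the moment at which its call begins. camera_info takes no time and is no camera call.
- close_job(): hands the job in, once; it reports no verdict.
Trained networks look in the newest picture that a camera, given by its name, has taken for a name from the list of things; names that differ only in an ending like _2 or _b are one class to them, and where a whole thing is asked for, a point or a joint stands for the part that bears it (a point fixed in the world has none). Each returns a list of dicts, best first, with "score" (0 to 1); they miss things now and then, are a little off and sometimes report something else, mostly with a low value. They report only what shows in the picture. A call takes as long as a camera call.
- spotter.trace(camera, query): "pixels" (384x512 bool, what is visible of it) and "rect" ([left, top, right, bottom] in pixels, round what is visible of it).
The state is a dict: "time_s": time; "q": joint angles; "qvel": joint speeds; "joint_efforts": joint torques, N m; "position": TCP position; "tool_rot": TCP orientation; "ft_force": force on the tool from outside, world axes, zero at the start; "wrist_torque": the same for the moment, N m; "grip_width": finger opening in m.
Only numpy, scipy, OpenCV 4.12 (cv2) and the standard library are available. Lean on these libraries where they do the work, as an engineer would, in place of code of your own. Each camera call takes 0.05 s, during which the arm holds its last target.

## Task

Swing the lamp arm out to the robot's left until the lamp's knob is more than 20 cm from the mirror's grip seen from above, then take hold of the orange grip on top of the inspection mirror and turn the mirror until the little camera sees the middle of the log's red-painted end in it, that is, until the yellow pointer under the mirror aims at the middle of the red end. The mirror springs back when let go, so finish while still gripping it, steady at that angle. Leave the lamp out of the way and do not disturb the loose things on the bench.

Things in the scene. Friction and masses are not known exactly. Their poses are not given: they have to be found in the camera images.
- mirror_grip (a point): Centre of the orange grip on top of the mirror, on the mirror's upright turning axis: an upright tab 12 thick (along this frame's x), 44 wide (along y), 46 tall, from 142 to 188 mm above the bench, point at 167. The frame turns with the mirror: x is the way the glass faces, y along the glass, z up.
- mirror: Inspection mirror: glass 70 wide, 80 tall, centre 90 mm above the bench on the turning axis, frame top at 134. Origin on that axis at bench level, axes as mirror_grip. It turns clockwise seen from above from its rest stop (where it starts), at most 1.25 rad; the aim needs 0.4 to 0.95 rad. A spring of 0.2 N m/rad always turns it back.
- sight (a point): Glass centre, on the turning axis, 90 mm above the bench. Its x axis is level: the camera's line of sight after reflection, which turns twice as far as the mirror, the same way; y to its left, z up. The yellow pointer (6 wide, reaching 118 from the axis, 29 above the bench) is geared to lie under x. The red end is mid-view when it lies on x.
- camera_lens (a point): Lens front of the small black camera, 90 mm above the bench, fixed on the green base, aimed at the mirror's axis 164 away. A dark wooden fence 122 tall stands on the base between camera and log, so the log's end is seen only by way of the mirror.
- red_end (a point): Middle of the red-painted end face of the log (diameter 72, red rim 12 long), 90 mm above the bench, roughly facing the mirror. x points along the log away from that face; the log is 162 long, its top 127 above the bench, on a fixed wooden cradle.
- lamp_knob (a point): Middle of the upright black knob on top of the red lamp head: diameter 22, from 255 to 316 mm above the bench, point at 290. The red shade below is 110 across, from 203 to 255. At the start it hangs over the mirror. It lies 310 from the arm's upright hinge; x points along the arm from hinge to knob.
- lamp_arm (a joint): Lamp arm's angle about its upright hinge, rad; grows as the arm swings clockwise seen from above, taking the lamp to the robot's left; -0.12 to 0.12 at the start, stops at -0.25 and 1.35. Stays where it is left; 1 to 2 N at the knob moves it.
- lamp_stand: Fixed lamp stand: round foot of diameter 100 mm, grey post to 255 above the bench. Origin under the post, on the arm's hinge axis. The arm is a bar of diameter 16, 240 above the bench.
- glue_mid (a point): Bystander: yellow glue bottle, diameter 60, height 160; point half-way up (mm).
- mug_mid (a point): Bystander: blue mug, diameter 80, height 90; point half-way up (mm).
- screwdriver_grip (a point): Bystander: screwdriver lying flat; point on its handle (mm).
- hammer_grip (a point): Bystander: hammer lying flat; point on its handle (mm).
- tape_mid (a point): Bystander: blue tape roll, diameter 100, height 25, lying flat; its centre (mm).
- offcut_mid (a point): Bystander: pale wood offcut 90 x 55 x 40; its centre (mm).
- slice_mid (a point): Bystander: round slice of log lying flat, diameter 92, height 24; its centre (mm).

How it is judged:
By the outcome, as a careful person would: the job done as asked, in the order asked, and still so for the second after the job is handed in, while the arm keeps its last pose, push and grip.
It also fails if it takes over 51 s, if anything falls off the work surface, if the arm or the gripper's body presses on something with over 40 N, if the wrist force passes 120 N, or if a joint passes its speed limit or range.

## Working session

There is one attempt and no reset: what is moved stays moved. The work goes in short steps, Python scripts to look and compute and a tool call to move; the robot and the scene stay as the last step left them, time stands still between calls to the robot, and variables do not carry over. Pictures are saved under pics/ and viewed, and the job is handed in when it is done.

Besides the shell and the picture viewer there is one more tool, called after "Call:" as name([rows], argument=value, ...), one row to a line, values as JSON. jog_arm: Moves the arm, as the interface text tells. Its arguments: {"type":"object","properties":{"plan":{"type":"array"},"grip":{"type":"number"},"squeeze":{"type":"number"}},"required":["plan"]}

```bash
mkdir -p pics
cat > h.py <<'E'
import numpy as np, cv2
from rig import env, vision, close_job, spotter
def cam(n):
    i=vision.camera_info(n); R=cv2.Rodrigues(np.array(i['rvec'],float))[0]; return i,R,np.array(i['tvec'],float).ravel()
def ray(n,u,v):
    i,R,t=cam(n); xd=np.array([(u-i['cx'])/i['fx'],(v-i['cy'])/i['fy']]); x=xd.copy()
    for _ in range(30): x=xd/(1+i['k1']*(x@x))
    return -R.T@t, R.T@np.array([x[0],x[1],1.0])
def atz(n,u,v,z):
    o,d=ray(n,u,v); return o+d*(z-o[2])/d[2]
def atd(n,u,v,dep):
    o,d=ray(n,u,v); return o+d*dep
def proj(n,p):
    i,R,t=cam(n); c=R@np.array(p,float)+t; x=c[:2]/c[2]; x=x*(1+i['k1']*(x@x)); return x[0]*i['fx']+i['cx'],x[1]*i['fy']+i['cy']
def cloud(n,dep):
    i,R,t=cam(n); h,w=dep.shape; u,v=np.meshgrid(np.arange(w),np.arange(h))
    xd=np.stack([(u-i['cx'])/i['fx'],(v-i['cy'])/i['fy']],-1); x=xd.copy()
    for _ in range(30): x=xd/(1+i['k1']*(x**2).sum(-1,keepdims=True))
    c=np.concatenate([x,np.ones((h,w,1))],-1)*dep[...,None]
    return (c-t)@R
def snap(n,name):
    im,d=vision.get_image(n); cv2.imwrite(f'pics/{name}.png',cv2.cvtColor(im,cv2.COLOR_RGB2BGR)); np.savez(f'pics/{name}.npz',im=im,d=d); return im,d
E
python3 - <<'E'
from h import *
print(env.observe())
for n in ['scene','top']:
    snap(n,n+'0'); i,R,t=cam(n); print(n,i,-R.T@t)
    P=cloud(n,np.load(f'pics/{n}0.npz')['d'])
    for q in ['mirror_grip','mirror','lamp_knob','lamp_stand','red_end','camera_lens','sight','lamp_arm']:
        r=spotter.trace(n,q)
        for k in r[:2]:
            m=k['pixels']&(np.load(f'pics/{n}0.npz')['d']>0)
            print(n,q,round(k['score'],2),k['rect'],m.sum(),np.round(np.median(P[m],0),3) if m.any() else '')
E
```

```text
{'time_s': 0.0, 'q': array([-8.79665860e+01,  2.18409877e+01,  7.43861894e+01, -3.33384875e-04,
        8.38595431e+01, -1.23339620e+01]), 'qvel': array([-0.03880016, -0.05940926, -0.05300701, -0.1068012 ,  0.0272115 ,
        0.06964969]), 'joint_efforts': array([-2.83710369e-04, -4.48460448e+01, -2.31276870e+01, -1.78524551e-04,
        4.72665604e-03, -2.67210442e-05]), 'position': array([ 0.13647614, -0.53243076,  0.1988034 ]), 'tool_rot': array([[ 9.68724461e-01,  2.48138903e-01, -5.94859861e-05],
       [ 2.48138707e-01, -9.68723332e-01,  1.51239400e-03],
       [ 3.17658325e-04, -1.47985384e-03, -9.99998855e-01]]), 'ft_force': array([ 0.31921441, -0.36410716, -1.09436818]), 'wrist_torque': array([ 0.01075428, -0.00057398, -0.02816747]), 'grip_width': 0.08530106774308142}
scene {'fx': 379.11887082191015, 'fy': 379.11887082191015, 'cx': 252.846646711297, 'cy': 189.01785282496473, 'k1': -0.11553434375035883, 'rvec': array([ 1.05182609,  2.33546437, -1.09073009]), 'tvec': array([ 0.32857896, -0.12276674,  1.75264643])} [1.29262024 0.68941572 1.02403329]
scene mirror_grip 0.79 [225
[... 737 characters left out ...]
188.47411597247154, 'k1': 0.016628084678554315, 'rvec': array([ 2.11165192, -2.10821064,  0.22059153]), 'tvec': array([0.02109413, 0.56145671, 1.13266686])} [0.3129548  0.019816   1.22485894]
top lamp_knob 0.94 [208.3, 88.6, 288.6, 197.5] 1749 [0.572 0.014 0.246]
top lamp_knob 0.49 [211.1, 88.3, 290.1, 202.5] 2190 [0.601 0.028 0.238]
top lamp_stand 0.75 [211.2, 89.9, 287.9, 201.7] 2226 [0.608 0.031 0.237]
top red_end 0.71 [316.9, 114.5, 368.7, 156.9] 1179 [ 0.736 -0.257  0.118]
top camera_lens 0.8 [221.4, 126.1, 292.8, 213.3] 1509 [0.664 0.005 0.015]
top camera_lens 0.71 [145.9, 232.4, 158.6, 287.4] 322 [0.291 0.378 0.023]
top lamp_arm 0.7 [207.4, 89.5, 292.2, 201.9] 1677 [0.57  0.011 0.246]
```

Run:
```python
import cv2
a=cv2.imread('pics/scene0.png');b=cv2.imread('pics/top0.png')
cv2.imwrite('pics/s0z.png',cv2.resize(a[110:310,100:367],None,fx=3,fy=3,interpolation=cv2.INTER_CUBIC)[:600,:800])
cv2.imwrite('pics/t0z.png',cv2.resize(b[60:260,150:417],None,fx=3,fy=3,interpolation=cv2.INTER_CUBIC)[:600,:800])
```

```text
(no output)
```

View pics/scene0.png

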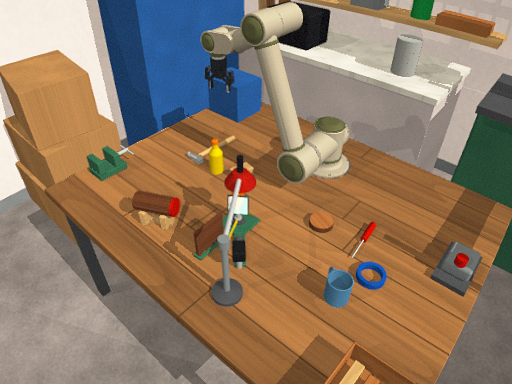

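View pics/top0.png

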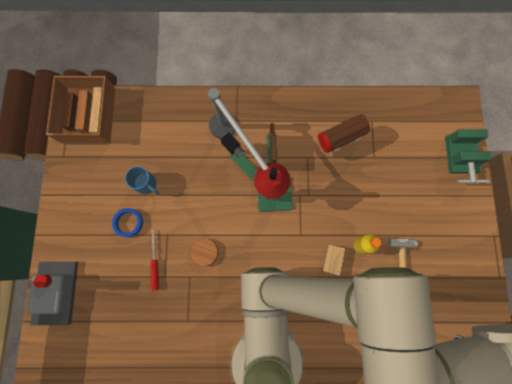

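```bash
sleep 0
```

```text
(no output)
```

View pics/s0z.png

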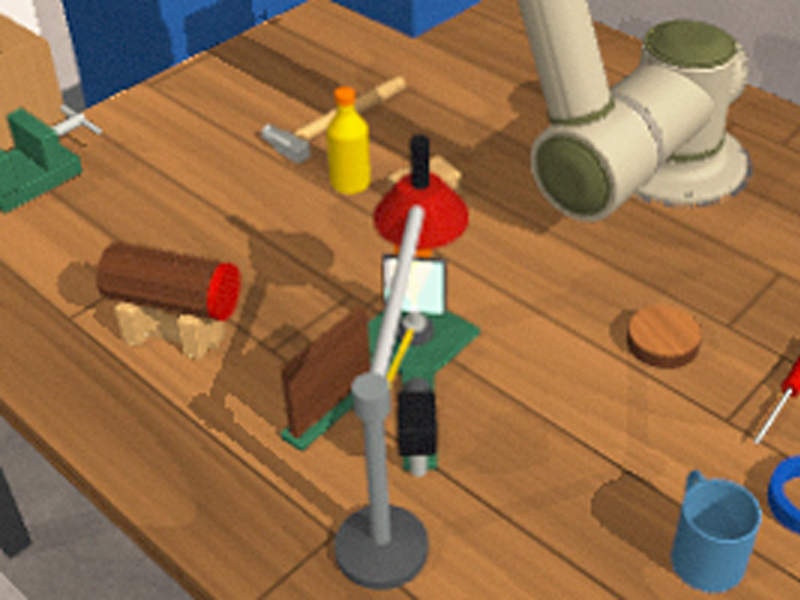

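View pics/t0z.png

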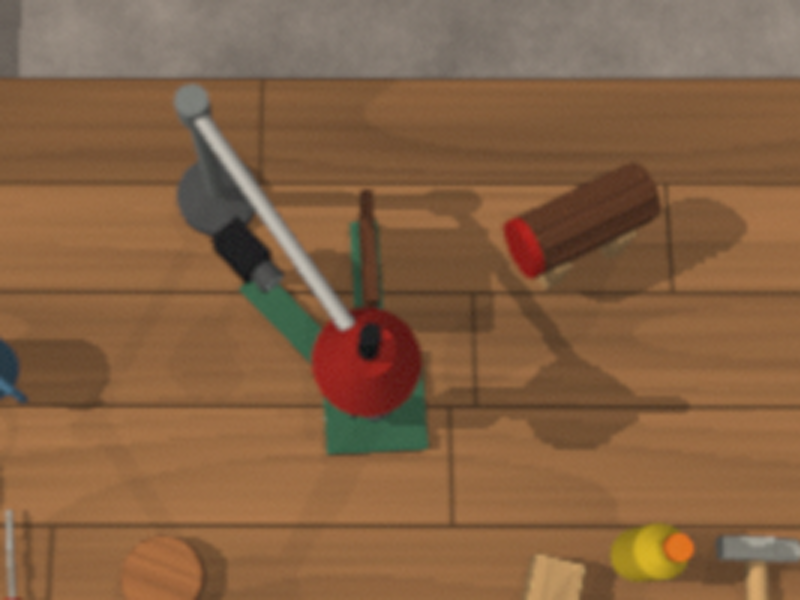

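The pictures show the lamp knob at about (274,174) in top and its post at (214,94). The red log end is at about (326,142). The mirror glass faces the camera in scene at about (238,205). Next I measure these.

Run:
```python
from h import *
f=np.load('pics/top0.npz'); P=cloud('top',f['d']); im=f['im'].astype(int)
# knob: dark pixels high
m=(P[...,2]>0.262)&(P[...,2]<0.33)&(im.max(-1)<70); v,u=np.where(m); s=(u>255)&(u<290)&(v>150)&(v<190)
print('knob px',s.sum(),np.c_[u,v][s].min(0),np.c_[u,v][s].max(0),P[v[s],u[s]].mean(0),P[v[s],u[s]][:,2].max())
t=s&(P[v,u,2]>0.308); print('top',P[v[t],u[t]].mean(0),t.sum())
print('hinge',atz('top',214,94,.255))
fs=np.load('pics/scene0.npz'); Q=cloud('scene',fs['d']); ims=fs['im'].astype(int)
m=(Q[...,2]>0.262)&(Q[...,2]<0.33)&(ims.max(-1)<70); v,u=np.where(m); s=(u>225)&(u<255)&(v>150)&(v<180)
print('knob scene',s.sum(),Q[v[s],u[s]].mean(0),Q[v[s],u[s]].min(0),Q[v[s],u[s]].max(0), u[s].mean(),v[s].mean(),atz('scene',u[s].mean(),v[s].mean(),.287))
m=(Q[...,2]>0.247)&(Q[...,2]<0.262); v,u=np.where(m); s=(u>215)&(u<232)&(v>230)&(v<250)
print('hinge scene',s.sum(),Q[v[s],u[s]].mean(0))
m=(P[...,2]>0.247)&(P[...,2]<0.262); v,u=np.where(m); s=(u>205)&(u<222)&(v>80)&(v<104)
print('hinge top',s.sum(),P[v[s],u[s]].mean(0))
# red end
for n,C,I,b in(('top',P,im,(310,110,350,160)),('scene',Q,ims,(160,190,190,225))):
    r=(I[...,0]>130)&(I[...,1]<60)&(I[...,2]<60); v,u=np.where(r); s=(u>b[0])&(u<b[2])&(v>b[1])&(v<b[3]); X=C[v[s],u[s]]
    print(n,'red',s.sum(),X.mean(0),X.min(0),X.max(0))
```

```text
knob px 70 [270 168] [276 179] [ 0.55040137 -0.01262933  0.30686438] 0.3205898719574705
top [ 0.55295721 -0.01314405  0.31705913] 46
hinge [0.80834864 0.16037772 0.255     ]
knob scene 96 [ 0.55947171 -0.00664102  0.2942201 ] [ 0.54455192 -0.01979346  0.26320307] [5.69188705e-01 1.59347080e-07 3.17519480e-01] 239.51041666666666 163.05208333333334 [ 0.55208978 -0.01365327  0.287     ]
hinge scene 130 [0.80931497 0.16281276 0.25560969]
hinge top 132 [0.80499012 0.15836407 0.2555848 ]
top red 147 [ 0.71127002 -0.18896864  0.11148465] [ 0.3129548  -0.20533608  0.06006275] [0.74179772 0.019816   1.22485894]
scene red 168 [ 0.71935846 -0.18587045  0.0998009 ] [ 0.68217329 -0.20341103  0.05999949] [ 0.7461749  -0.17178822  0.13011663]
```

Call:
jog_arm([
  [[0.6, -0.4, -0.6, 0, 0, 0], [0.7, -0.5, -0.6, 0, 0, 0], [0.7, -0.5, -0.6, 0, 0, 0], [0.7, -0.5, -0.6, 0, 0, 0], [0.7, -0.5, -0.6, 0, 0, 0], [0.7, -0.5, -0.6, 0, 0, 0], [0.7, -0.5, -0.6, 0, 0, 0], [0.7, -0.5, 0, 0, 0, 0], [0.7, -0.5, 0, 0, 0, 0], [0.7, -0.5, 0, 0, 0, 0]],
], grip=0.2, squeeze=30)

```text
time_s: 1.9
position: [0.3559, -0.2732, 0.3676]
tool_rot: [[0.969, 0.248, 0.0], [0.248, -0.969, -0.0], [0.0, 0.001, -1.0]]
ft_force: [0.9, -0.7, 0.6]
grip_width: 0.0514
```

```bash
cat >> h.py <<'E'
def need(p):
    s=env.observe(); R=np.array(s['tool_rot']); d=np.array(p)-s['position']
    print('t',round(s['time_s'],2),'pos',np.round(s['position'],4),'y',np.round(R[:,1],3),'q',np.round(s['q'],1),'grip',round(s['grip_width'],4),'F',np.round(s['ft_force'],1),'T',np.round(s['wrist_torque'],2),'units',np.round(R.T@d/.04,2)); return s
E
python3 -c "
from h import *
need([.5525,-.013,.36])"
```

```text
t 1.9 pos [ 0.3559 -0.2732  0.3676] y [ 0.248 -0.969  0.001] q [-52.7   7.2  67.4  -0.  105.4  22.9] grip 0.0514 F [ 0.9 -0.7  0.6] T [-0.05 -0.01 -0.01] units [ 6.37 -5.08  0.19]
```

Call:
jog_arm([
  [[0.7, -0.55, 0, 0, 0, 0], [0.7, -0.55, 0, 0, 0, 0], [0.7, -0.55, 0, 0, 0, 0], [0.7, -0.55, 0, 0, 0, 0], [0.7, -0.55, 0, 0, 0, 0], [0.7, -0.55, 0, 0, 0, 0], [0.7, -0.55, 0, 0, 0, 0], [0.7, -0.55, 0, 0, 0, 0], [0.7, -0.55, 0, 0, 0, 0], [0.0, -0.0, 0, 0, 0, 0]],
], grip=0.7)

```text
time_s: 2.9
position: [0.5517, -0.0172, 0.3665]
tool_rot: [[0.968, 0.252, -0.001], [0.252, -0.968, 0.001], [-0.001, -0.001, -1.0]]
ft_force: [0.1, -0.5, 0.8]
grip_width: 0.0728
```

```bash
python3 -c "
from h import *
need([.5525,-.013,.272])
snap('scene','s1')
a=cv2.imread('pics/s1.png'); cv2.imwrite('pics/s1z.png',cv2.resize(a[80:280,130:397],None,fx=3,fy=3)[:600,:800])"
```

```text
t 2.9 pos [ 0.5517 -0.0172  0.3665] y [ 0.252 -0.968 -0.001] q [-14.1  18.9  51.9   0.  109.2  61.3] grip 0.0728 F [ 0.1 -0.5  0.8] T [-0.06  0.03  0.05] units [ 0.05 -0.09  2.36]
```

View pics/s1z.png

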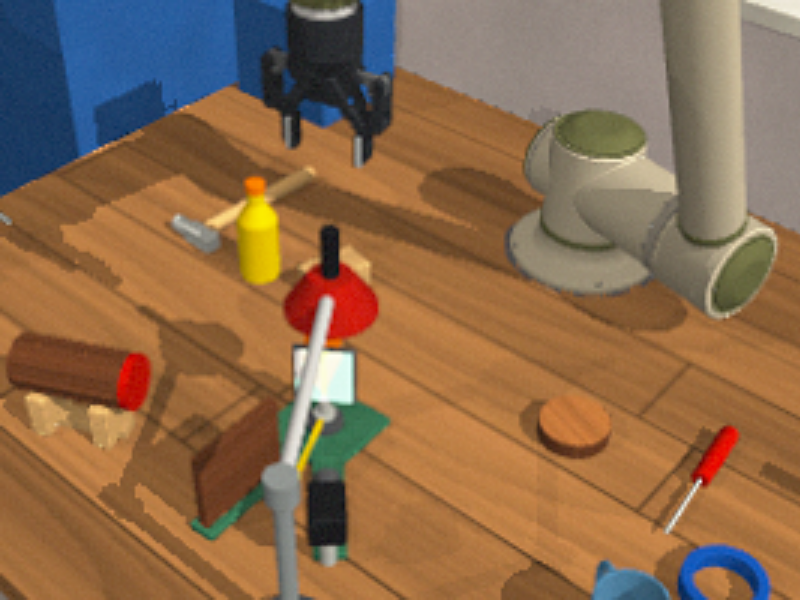

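The open gripper hangs straight above the knob, with its finger tips at zoom (290..360,150) and the knob at (330,250). Next I lower it and close.

Call:
jog_arm([
  [[0.05, -0.09, 0.6, 0, 0, 0], [0, 0, 0.6, 0, 0, 0], [0, 0, 0.6, 0, 0, 0], [0, 0, 0.5, 0, 0, 0], [0, 0, 0, 0, 0, 0]],
])

```text
time_s: 3.45
position: [0.5499, -0.0167, 0.2733]
tool_rot: [[0.969, 0.247, -0.005], [0.247, -0.969, 0.001], [-0.004, -0.002, -1.0]]
ft_force: [0.1, 0.3, 0.7]
grip_width: 0.0728
```

Call:
jog_arm([
  [[0, 0, 0, 0, 0, 0], [0, 0, 0, 0, 0, 0], [0, 0, 0, 0, 0, 0], [0, 0, 0, 0, 0, 0], [0, 0, 0, 0, 0, 0], [0, 0, 0, 0, 0, 0]],
], grip=-1, squeeze=20)

```text
time_s: 4.05
position: [0.5515, -0.0162, 0.2764]
tool_rot: [[0.969, 0.248, 0.002], [0.248, -0.969, -0.001], [0.002, 0.001, -1.0]]
ft_force: [-0.3, -0.5, 6.4]
grip_width: 0.0206
```

```bash
python3 -c "
from h import *
s=need([.5525,-.013,.272])
H=np.array([.807,.160]); p=s['position'][:2]; r=p-H; print(np.linalg.norm(r))
R=np.array(s['tool_rot'])[:2,:2]
prev=p
for k in range(1,26):
    a=-k*.045; q=H+np.array([[np.cos(a),-np.sin(a)],[np.sin(a),np.cos(a)]])@r
    print(k,round(-a,3),q.round(3),(R.T@(q-prev)/.04).round(2)); prev=q
"
```

```text
t 4.05 pos [ 0.5515 -0.0162  0.2764] y [ 0.248 -0.969  0.001] q [-14.   19.6  65.2  -0.   95.1  61.7] grip 0.0206 F [-0.3 -0.5  6.4] T [-0.    0.11 -0.03] units [ 0.04 -0.07  0.11]
0.31033134866046674
1 0.045 [ 0.544 -0.005] [-0.11 -0.33]
2 0.09 [0.537 0.007] [-0.1  -0.33]
3 0.135 [0.53 0.02] [-0.08 -0.34]
4 0.18 [0.524 0.032] [-0.07 -0.34]
5 0.225 [0.519 0.045] [-0.05 -0.35]
6 0.27 [0.514 0.058] [-0.04 -0.35]
7 0.315 [0.51  0.072] [-0.02 -0.35]
8 0.36 [0.506 0.085] [-0.01 -0.35]
9 0.405 [0.503 0.099] [ 0.01 -0.35]
10 0.45 [0.5   0.112] [ 0.03 -0.35]
11 0.495 [0.499 0.126] [ 0.04 -0.35]
12 0.54 [0.497 0.14 ] [ 0.06 -0.34]
13 0.585 [0.497 0.154] [ 0.07 -0.34]
14 0.63 [0.497 0.168] [ 0.09 -0.34]
15 0.675 [0.497 0.182] [ 0.1  -0.33]
16 0.72 [0.499 0.196] [ 0.12 -0.33]
17 0.765 [0.501 0.21 ] [ 0.13 -0.32]
18 0.81 [0.503 0.224] [ 0.15 -0.32]
19 0.855 [0.506 0.237] [ 0.16 -0.31]
20 0.9 [0.51  0.251] [ 0.17 -0.3 ]
21 0.945 [0.515 0.264] [ 0.19 -0.29]
22 0.99 [0.52  0.277] [ 0.2  -0.29]
23 1.035 [0.525 0.29 ] [ 0.21 -0.28]
24 1.08 [0.531 0.302] [ 0.23 -0.27]
25 1.125 [0.538 0.315] [ 0.24 -0.26]
```

Call:
jog_arm([
  [[-0.11, -0.33, -0.05, 0, 0, 0], [-0.1, -0.33, -0.05, 0, 0, 0], [-0.08, -0.34, 0, 0, 0, 0], [-0.07, -0.34, 0, 0, 0, 0], [-0.05, -0.35, 0, 0, 0, 0], [-0.04, -0.35, 0, 0, 0, 0], [-0.02, -0.35, 0, 0, 0, 0], [-0.01, -0.35, 0, 0, 0, 0], [0.01, -0.35, 0, 0, 0, 0], [0.03, -0.35, 0, 0, 0, 0]],
])

```text
time_s: 5.05
position: [0.5001, 0.114, 0.2797]
tool_rot: [[0.969, 0.248, 0.001], [0.248, -0.969, -0.0], [0.001, 0.0, -1.0]]
ft_force: [2.4, -1.2, -21.6]
grip_width: 0.0201
```

Call:
jog_arm([
  [[0.04, -0.35, 0, 0, 0, 0], [0.06, -0.34, 0, 0, 0, 0], [0.07, -0.34, 0, 0, 0, 0], [0.09, -0.34, 0, 0, 0, 0], [0.1, -0.33, 0, 0, 0, 0], [0.12, -0.33, 0, 0, 0, 0], [0.13, -0.32, 0, 0, 0, 0], [0.15, -0.32, 0, 0, 0, 0], [0.16, -0.31, 0, 0, 0, 0], [0.17, -0.3, 0, 0, 0, 0]],
])

```text
time_s: 6.05
position: [0.5107, 0.2519, 0.2803]
tool_rot: [[0.969, 0.248, 0.003], [0.248, -0.969, 0.0], [0.003, 0.0, -1.0]]
ft_force: [2.5, -2.4, -0.9]
grip_width: 0.0198
```

Call:
jog_arm([
  [[0.19, -0.29, 0, 0, 0, 0], [0.2, -0.29, 0, 0, 0, 0], [0.21, -0.28, 0, 0, 0, 0], [0.23, -0.27, 0, 0, 0, 0], [0, 0, 0, 0, 0, 0], [0, 0, 0, 0, 0, 0]],
])

```text
time_s: 6.65
position: [0.5315, 0.3033, 0.2803]
tool_rot: [[0.969, 0.248, 0.003], [0.248, -0.969, 0.001], [0.003, -0.0, -1.0]]
ft_force: [3.2, -1.4, 3.2]
grip_width: 0.0196
```

```bash
python3 -c "
from h import *
need([.531,.302,.27])
for n in ['top','scene']:
    snap(n,n[0]+'2')
    a=cv2.imread(f'pics/{n[0]}2.png'); x,y=(150,60) if n=='top' else (130,110)
    cv2.imwrite(f'pics/{n[0]}2z.png',cv2.resize(a[y:y+200,x:x+266],None,fx=3,fy=3)[:600,:800])"
```

```text
t 6.65 pos [0.5315 0.3033 0.2803] y [ 0.248 -0.969 -0.   ] q [18.6 26.1 54.2 -0.  99.5 94.3] grip 0.0196 F [ 3.2 -1.4  3.2] T [-0.35 -0.74 -0.07] units [-0.02  0.03  0.26]
```

View pics/s2z.png

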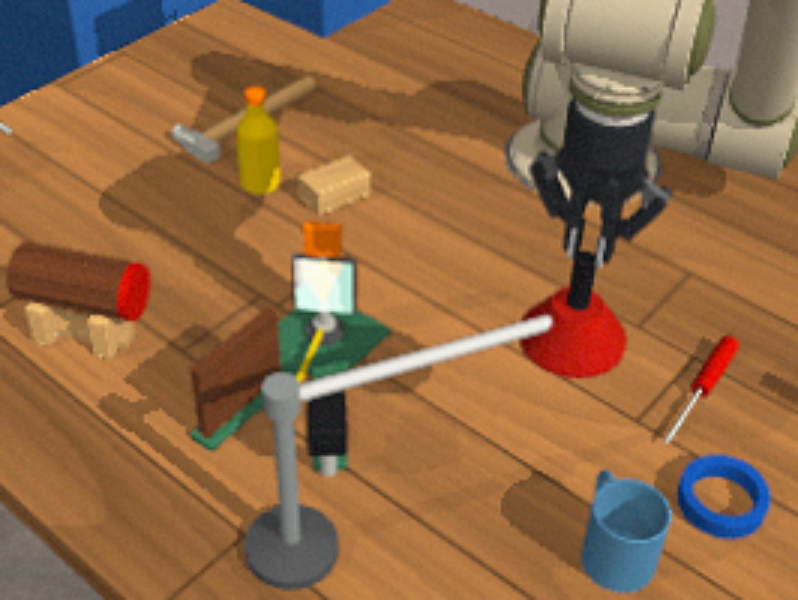

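View pics/t2z.png

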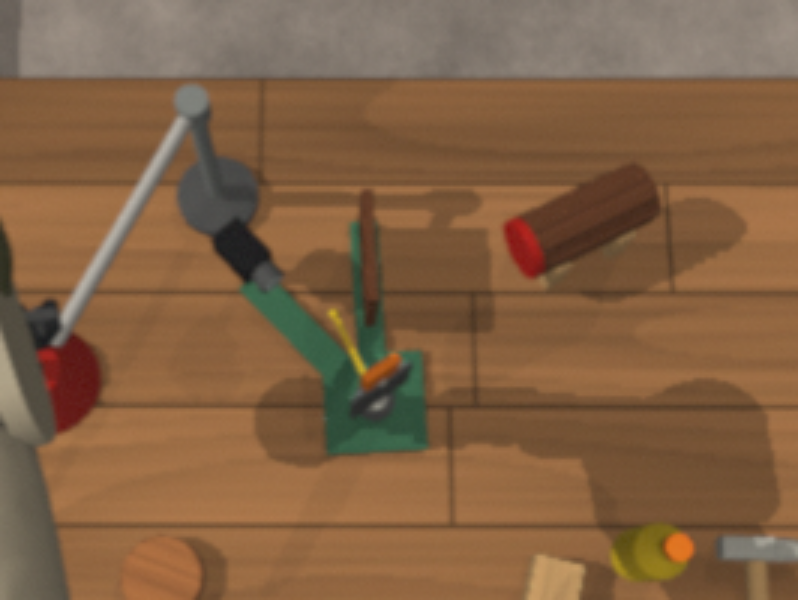

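The lamp is swung out, with its knob at about (0.53,0.30), and the orange grip now shows (top zoom (382,370), scene zoom (323,238)). Next I release and measure the mirror.

Call:
jog_arm([
  [[0, 0, 0, 0, 0, 0], [0, 0, 0, 0, 0, 0], [0, 0, 0, 0, 0, 0], [0, 0, -0.5, 0, 0, 0], [0, 0, -0.6, 0, 0, 0], [0, 0, -0.6, 0, 0, 0], [0, 0, -0.6, 0, 0, 0], [0, 0, 0, 0, 0, 0]],
], grip=0.3)

```text
time_s: 7.55
position: [0.5309, 0.303, 0.3745]
tool_rot: [[0.969, 0.248, 0.005], [0.248, -0.969, 0.002], [0.005, -0.001, -1.0]]
ft_force: [0.3, -0.4, 0.6]
grip_width: 0.0555
```

```bash
cat > m.py <<'E'
from h import *
def orange(n,I,C,lo=.138,hi=.2):
    hsv=cv2.cvtColor(I,cv2.COLOR_RGB2HSV); h=hsv[...,0].astype(int)
    m=(h>=7)&(h<=18)&(hsv[...,1]>190)&(hsv[...,2]>120)
    v,u=np.where(m); X=C[v,u]; s=(np.hypot(X[:,0]-.52,X[:,1]+.02)<.08)&(X[:,2]>lo)&(X[:,2]<hi)
    return u[s],v[s],X[s]
if __name__=='__main__':
    need([0,0,0])
    for n in ['top','scene']:
        f=np.load(f'pics/{n[0]}2.npz'); C=cloud(n,f['d']); u,v,X=orange(n,f['im'],C)
        print(n,len(u),u.min(),u.max(),v.min(),v.max(),X.mean(0).round(4),X.min(0).round(3),X.max(0).round(3))
        if n=='top':
            t=X[:,2]>.18; c=np.c_[u,v]; r=cv2.minAreaRect(c[t].astype(np.float32)); print(t.sum(),r)
            b=cv2.boxPoints(r); W=np.array([atz(n,*p,.188) for p in b]); print(W.round(4)); print('rectc',atz(n,*r[0],.188))
            cc,ev=np.linalg.eigh(np.cov(np.array([atz(n,*p,.188)[:2] for p in c[t]]).T)); print('mean',np.mean([atz(n,*p,.188) for p in c[t]],0),'ax',ev[:,1],np.degrees(np.arctan2(*ev[::-1,1])),np.sqrt(cc*12))
        # pointer, yellow low
        hsv=cv2.cvtColor(f['im'],cv2.COLOR_RGB2HSV); h=hsv[...,0]
        m=(h>=22)&(h<=34)&(hsv[...,1]>130)&(hsv[...,2]>90); vv,uu=np.where(m)
        Y=np.array([atz(n,a,b,.029) for a,b in zip(uu,vv)]); s=np.hypot(Y[:,0]-.54,Y[:,1]+.01)<.13; Y=Y[s]
        print('pointer',n,len(Y)); print(np.c_[uu[s],vv[s]].min(0),np.c_[uu[s],vv[s]].max(0)); print('fit',cv2.fitLine(Y[:,:2].astype(np.float32),cv2.DIST_HUBER,0,.01,.01).ravel(),Y.min(0),Y.max(0))
E
python3 m.py
```

```text
t 7.55 pos [0.5309 0.303  0.3745] y [ 0.248 -0.969 -0.001] q [ 18.6  26.1  39.4   0.  114.2  94.2] grip 0.0555 F [ 0.3 -0.4  0.6] T [ 0.01 -0.04 -0.01] units [-14.79   4.05   9.28]
top 54 271 282 178 188 [ 0.551  -0.0268  0.1873] [ 0.538 -0.044  0.167] [ 0.566 -0.011  0.195]
48 ((276.5600280761719, 182.58001708984375), (3.6000001430511475, 13.000000953674316), 53.13010025024414)
[[ 0.5446 -0.0086  0.188 ]
 [ 0.569  -0.0403  0.188 ]
 [ 0.56   -0.0468  0.188 ]
 [ 0.5357 -0.0151  0.188 ]]
rectc [ 0.55228851 -0.02768324  0.188     ]
mean [ 0.55183486 -0.02731991  0.188     ] ax [-0.59325421  0.80501518] 126.38827825843707 [0.01101077 0.04069446]
pointer top 51
[260 163] [271 184]
fit [0.90083647 0.4341586  0.61560744 0.00156839] [ 0.58386705 -0.01555847  0.029     ] [0.65993442 0.0230096  0.029     ]
scene 134 231 243 184 195 [ 0.5578 -0.0242  0.1697] [ 0.537 -0.047  0.145] [ 0.573 -0.006  0.189]
pointer scene 52
[229 220] [237 236]
fit [ 0.89881414  0.43832988  0.60497713 -0.00298538] [ 0.56508976 -0.02544517  0.029     ] [0.64377996 0.01729192 0.029     ]
```

```bash
cat > r.py <<'E'
from h import *
from scipy.optimize import least_squares
A=np.array([.552,-.0275])
pts={}
for n,b in(('top',(305,105,375,165)),('scene',(160,185,192,230))):
    f=np.load(f'pics/{n[0]}2.npz'); I=f['im']; C=cloud(n,f['d']); hsv=cv2.cvtColor(I,cv2.COLOR_RGB2HSV)
    h=hsv[...,0].astype(int); r=((h<6)|(h>174))&(hsv[...,1]>190)&(hsv[...,2]>70); m=np.zeros_like(r); m[b[1]:b[3],b[0]:b[2]]=r[b[1]:b[3],b[0]:b[2]]
    m&=f['d']>.2
    v,u=np.where(m); X=C[v,u]; print(n,m.sum(),u.min(),u.max(),v.min(),v.max(),X.mean(0).round(4)); pts[n]=(m,X)
# fit silhouette: face centre (x,y,.09), yaw of log; predict mask of red solid cylinder 72 dia x12 via hull; compare moments + cloud distance
def hull(n,x,y,a):
    d=np.array([np.cos(a),np.sin(a),0]); s=np.array([-d[1],d[0],0]); t=np.linspace(0,2*np.pi,40)
    return np.array([proj(n,np.array([x,y,.09])+k*d+.036*(np.cos(q)*s+np.sin(q)*np.array([0,0,1]))) for k in (0,) for q in t]),np.array([proj(n,np.array([x,y,.09])+k*d+.036*(np.cos(q)*s+np.sin(q)*np.array([0,0,1]))) for k in (0,.012) for q in t])
def mask(n,p):
    g=16; _,P=hull(n,*p); h=cv2.convexHull(P.astype(np.float32)); M=np.zeros((384*4,512*4),np.uint8); cv2.fillConvexPoly(M,np.round((h*4+1.5)).astype(np.int32),255); return cv2.resize(M,(512,384),interpolation=cv2.INTER_AREA)/255.
def cost(p): return sum(np.abs(mask(n,p)-pts[n][0]).sum() for n in pts)
from scipy.optimize import minimize
best=min((minimize(cost,[x,-.18,a],method='Nelder-Mead',options=dict(initial_simplex=[[x,-.18,a],[x+.02,-.18,a],[x,-.2,a],[x,-.18,a+.3]])) for x in(.70,.72) for a in(-.9,-1.1)),key=lambda r:r.fun)
print(best.x,best.fun,np.degrees(best.x[2]))
for n in pts:
    b=minimize(lambda p:np.abs(mask(n,p)-pts[n][0]).sum(),best.x,method='Nelder-Mead',options=dict(initial_simplex=best.x+np.array([[0,0,0],[.015,0,0],[0,.015,0],[0,0,.2]]))); print(n,b.x,b.fun)
x,y,a=best.x
phi=np.degrees(np.arctan2(y-A[1],x-A[0])); print('bearing red',phi,'dist',np.hypot(x-A[0],y-A[1]),'turn needed',(25.9-phi)/2,np.radians((25.9-phi)/2))
# depth face points
for n,(m,X) in pts.items():
    d=np.array([np.cos(a),np.sin(a)]); k=(X[:,:2]-[x,y])@d; s=(X[:,:2]-[x,y])@np.array([-d[1],d[0]]); print(n,'along',np.percentile(k,[5,25,50,75,95]).round(4),'side',np.percentile(s,[2,50,98]).round(3),'z',np.percentile(X[:,2],[2,50,98]).round(3))
E
python3 r.py
```

```text
top 158 318 330 133 151 [ 0.7109 -0.1923  0.106 ]
scene 169 169 179 198 216 [ 0.7197 -0.1857  0.0997]Traceback (most recent call last):
  File "r.py", line 18, in <module>
    best=min((minimize(cost,[x,-.18,a],method='Nelder-Mead',options=dict(initial_simplex=[[x,-.18,a],[x+.02,-.18,a],[x,-.2,a],[x,-.18,a+.3]])) for x in(.70,.72) for a in(-.9,-1.1)),key=lambda r:r.fun)
  File "r.py", line 18, in <genexpr>
    best=min((minimize(cost,[x,-.18,a],method='Nelder-Mead',options=dict(initial_simplex=[[x,-.18,a],[x+.02,-.18,a],[x,-.2,a],[x,-.18,a+.3]])) for x in(.70,.72) for a in(-.9,-1.1)),key=lambda r:r.fun)
              ~~~~~~~~^^^^^^^^^^^^^^^^^^^^^^^^^^^^^^^^^^^^^^^^^^^^^^^^^^^^^^^^^^^^^^^^^^^^^^^^^^^^^^^^^^^^^^^^^^^^^^^^^^^^^^^^^^^^^^^^^^^^^^^^
    res = _minimize_neldermead(fun, x0, args, callback, bounds=bounds,
                               **options)
    fxc = func(xc)
    fx = function(np.copy(x), *(wrapper_args + args))
  File "r.py", line 16, in cost
    def cost(p): return sum(np.abs(mask(n,p)-pts[n][0]).sum() for n in pts)
                        ~~~^^^^^^^^^^^^^^^^^^^^^^^^^
[... 648 characters left out ...]
.array([x,y,.09])+k*d+.036*(np.cos(q)*s+np.sin(q)*np.array([0,0,1]))) for k in (0,.012) for q in t])
                                                                                                                                         ~~~~^^^^^^^^^^^^^^^^^^^^^^^^^^^^^^^^^^^^^^^^^^^^^^^^^^^^^^^^^^^^^^^^^^^^^^^^^^
  File "h.py", line 14, in proj
    i,R,t=cam(n); c=R@np.array(p,float)+t; x=c[:2]/c[2]; x=x*(1+i['k1']*(x@x)); return x[0]*i['fx']+i['cx'],x[1]*i['fy']+i['cy']
          ~~~^^^
  File "h.py", line 4, in cam
    i=vision.camera_info(n); R=cv2.Rodrigues(np.array(i['rvec'],float))[0]; return i,R,np.array(i['tvec'],float).ravel()
ValueError: time passes only in moves, steps and waits
```

```bash
sed -i 's/^def cam(n):/import functools\n@functools.lru_cache(None)\ndef cam(n):/' h.py
sed -i 's/\*\*\*//; s/def hull(n,x,y,a):/def hull(n,x,y,a):\n    from math import pi/' r.py; time python3 r.py; python3 -c "
from h import *; need([.552,-.0275,.26])"
```

```text
top 158 318 330 133 151 [ 0.7109 -0.1923  0.106 ]
scene 169 169 179 198 216 [ 0.7197 -0.1857  0.0997]
[ 0.71179584 -0.18937471 -1.10611552] 49.5921568627451 -63.375750746046876
top [ 0.71510396 -0.18943489 -1.20866116] 27.388235294117646
scene [ 0.71031596 -0.18984677 -1.08082146] 13.141176470588233
bearing red -45.37028281787712 dist 0.2274601801553883 turn needed 35.63514140893856 0.6219505469997489
top along [-0.0011 -0.0001  0.0006  0.004   0.0092] side [-0.033 -0.002  0.029] z [0.064 0.11  0.129]
scene along [-0.0038 -0.0025 -0.0013  0.0019  0.0085] side [-0.028  0.011  0.036] z [0.063 0.1   0.129]
t 7.55 pos [0.5309 0.303  0.3745] y [ 0.248 -0.969 -0.001] q [ 18.6  26.1  39.4   0.  114.2  94.2] grip 0.0555 F [ 0.3 -0.4  0.6] T [ 0.01 -0.04 -0.01] units [-1.56  8.14  2.85]
real	0m8.179s
user	0m12.129s
sys	0m3.552s
```

Call:
jog_arm([
  [[-0.15, 0.8, 0, 0, 0, 0], [-0.15, 0.8, 0, 0, 0, 0], [-0.15, 0.8, 0, 0, 0, 0], [-0.15, 0.8, 0, 0, 0, 0], [-0.15, 0.8, 0, 0, 0, 0], [-0.15, 0.8, 0.2, 0, 0, 0], [-0.15, 0.8, 0.4, 0, 0, 0], [-0.15, 0.8, 0.4, 0, 0, 0], [-0.15, 0.8, 0.4, 0, 0, 0], [-0.15, 0.8, 0.4, 0, 0, 0]],
], grip=0.4)

```text
time_s: 8.55
position: [0.5513, -0.0231, 0.2978]
tool_rot: [[0.969, 0.248, -0.002], [0.248, -0.969, 0.001], [-0.002, -0.001, -1.0]]
ft_force: [0.9, 1.1, -0.7]
grip_width: 0.0595
```

Call:
jog_arm([
  [[0, 0, 0, 0, 0, -1], [0, 0, 0, 0, 0, -1], [0, 0, 0, 0, 0, -1], [0, 0, 0, 0, 0, -1], [0, 0, 0, 0, 0, -1], [0, 0, 0, 0, 0, -1], [0, 0, 0, 0, 0, -1], [0, 0, 0, 0, 0, -1], [0, 0, 0, 0, 0, -1], [0, 0, 0, 0, 0, -1]],
])

```text
time_s: 9.55
position: [0.5514, -0.0218, 0.2983]
tool_rot: [[-0.185, 0.983, -0.002], [0.983, 0.185, 0.001], [0.001, -0.002, -1.0]]
ft_force: [-0.8, -0.6, 0.3]
grip_width: 0.0598
```

Call:
jog_arm([
  [[0, 0, 0, 0, 0, -1], [0, 0, 0, 0, 0, -1], [0, 0, 0, 0, 0, -1], [0, 0, 0, 0, 0, 0]],
])

```text
time_s: 9.95
position: [0.5515, -0.0219, 0.2984]
tool_rot: [[-0.59, 0.807, -0.002], [0.807, 0.59, 0.001], [0.002, -0.001, -1.0]]
ft_force: [-0.3, 0.1, 0.9]
grip_width: 0.0599
```

```bash
python3 -c "
from h import *
s=need([.552,-.0275,.150]); R=s['tool_rot']; print('yaw',np.degrees(np.arctan2(R[1,1],R[0,1])))
i,d=snap('scene','s3')
a=cv2.imread('pics/s3.png'); cv2.imwrite('pics/s3z.png',cv2.resize(a[110:260,150:350],None,fx=4,fy=4)[:600,:800])"
```

```text
t 9.95 pos [ 0.5515 -0.0219  0.2984] y [ 0.807  0.59  -0.001] q [-14.6  19.3  62.1   0.   98.7 -50.7] grip 0.0599 F [-0.3  0.1  0.9] T [ 0.02 -0.02 -0.02] units [-0.13 -0.07  3.71]
yaw 36.18005510502109
```

View pics/s3z.png

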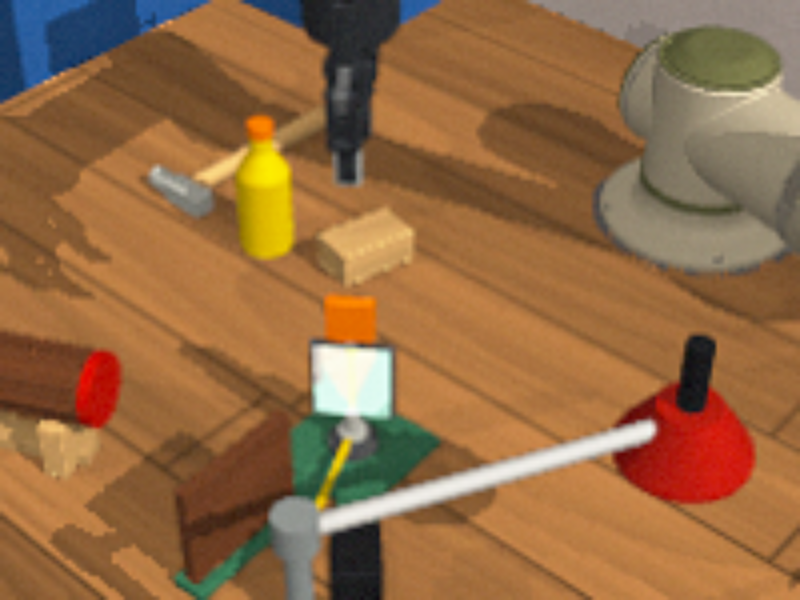

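The gripper, edge on, hangs above the orange tab (scene zoom (350,165) against (350,318)). The lamp is still out of the way. Now I go down and close.

Call:
jog_arm([
  [[-0.13, -0.07, 0.4, 0, 0, 0], [0, 0, 0.6, 0, 0, 0], [0, 0, 0.6, 0, 0, 0], [0, 0, 0.6, 0, 0, 0], [0, 0, 0.6, 0, 0, 0], [0, 0, 0.5, 0, 0, 0], [0, 0, 0.36, 0, 0, 0], [0, 0, 0, 0, 0, 0]],
])

```text
time_s: 10.8
position: [0.5515, -0.0276, 0.1509]
tool_rot: [[-0.586, 0.81, -0.004], [0.81, 0.586, 0.001], [0.004, -0.003, -1.0]]
ft_force: [1.3, 0.5, 0.8]
grip_width: 0.0598
```

Call:
jog_arm([
  [[0, 0, 0, 0, 0, 0], [0, 0, 0, 0, 0, 0], [0, 0, 0, 0, 0, 0], [0, 0, 0, 0, 0, 0], [0, 0, 0, 0, 0, 0], [0, 0, 0, 0, 0, 0], [0, 0, 0, 0, 0, 0]],
], grip=-1, squeeze=40)

```text
time_s: 11.5
position: [0.5536, -0.0276, 0.1539]
tool_rot: [[-0.589, 0.808, 0.003], [0.808, 0.589, 0.0], [-0.001, 0.002, -1.0]]
ft_force: [3.8, 4.1, 5.0]
grip_width: 0.0097
```

```bash
python3 -c "
from h import *
s=need([.552,-.0275,.150]); R=s['tool_rot']; print('yaw',np.degrees(np.arctan2(R[1,1],R[0,1])))
i,d=snap('scene','s4')
a=cv2.imread('pics/s4.png'); cv2.imwrite('pics/s4z.png',cv2.resize(a[110:260,150:350],None,fx=4,fy=4)[:600,:800])"
```

```text
t 11.5 pos [ 0.5536 -0.0276  0.1539] y [0.808 0.589 0.002] q [-15.1  24.3  78.2   0.1  77.4 -51.2] grip 0.0097 F [3.8 4.1 5. ] T [ 0.67 -0.63 -0.08] units [ 0.03 -0.03  0.1 ]
yaw 36.09321674278159
```

View pics/s4z.png

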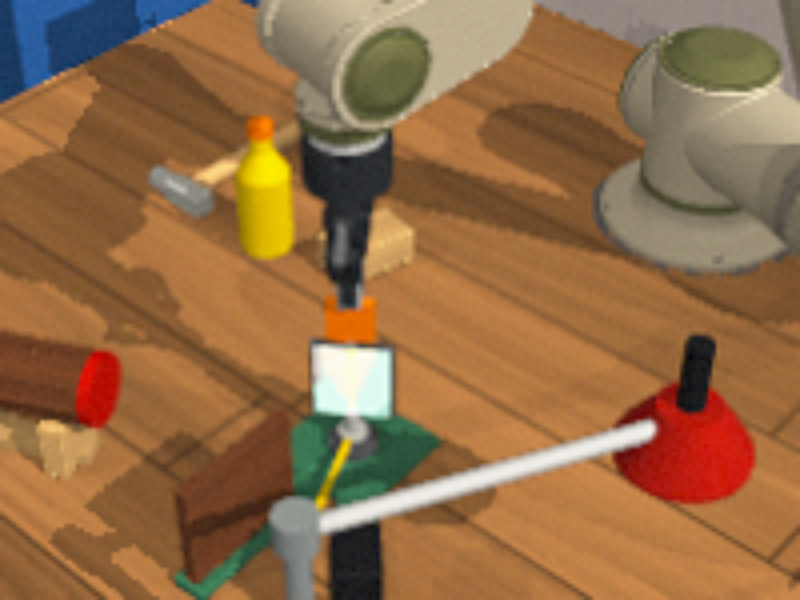

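```bash
python3 -c "
from h import *
for p in ([.5536,-.0276,.154],[.5515,-.0219,.2984],[.5536,-.0276,.188],[.5536+.006,-.0276+.004,.142]):
    u,v=proj('scene',p); print(p,(u-150)*4,(v-110)*4)
a=cv2.imread('pics/s4.png'); cv2.imwrite('pics/s4y.png',cv2.resize(a[160:235,190:290],None,fx=8,fy=8,interpolation=cv2.INTER_NEAREST)[:600,:800])
f=np.load('pics/s4.npz'); C=cloud('scene',f['d'])
for v in range(174,200): print(v,f['im'][v,237],C[v,237].round(3))
"
```

```text
[0.5536, -0.0276, 0.154] 347.67186465820646 328.42241797697886
[0.5515, -0.0219, 0.2984] 351.01161689560206 196.8088704455664
[0.5536, -0.0276, 0.188] 346.8988311344551 298.7162174051664
[0.5596, -0.0236, 0.142] 346.60658135202107 343.9013784796879
174 [60 56 65] [0.595 0.015 0.28 ]
175 [49 51 54] [0.597 0.017 0.279]
176 [30 31 33] [0.598 0.017 0.275]
177 [17 19 22] [0.596 0.016 0.269]
178 [30 29 34] [0.591 0.011 0.26 ]
179 [30 30 30] [0.586 0.006 0.25 ]
180 [32 32 30] [ 0.578 -0.002  0.237]
181 [38 44 44] [ 0.578 -0.002  0.232]
182 [43 44 44] [ 0.567 -0.013  0.215]
183 [38 39 40] [ 0.567 -0.013  0.212]
184 [32 38 40] [ 0.566 -0.014  0.206]
185 [27 33 33] [ 0.566 -0.014  0.201]
186 [50 58 58] [ 0.566 -0.015  0.196]
187 [176  91  43] [ 0.561 -0.02   0.186]
188 [235 113   0] [ 0.558 -0.023  0.178]
189 [228 106   0] [ 0.557 -0.024  0.172]
190 [226 102   0] [ 0.56  -0.021  0.171]
191 [225 102   0] [ 0.558 -0.023  0.164]
192 [225 102   0] [ 0.557 -0.024  0.159]
193 [227 108   0] [ 0.559 -0.022  0.157]
194 [237 115   0] [ 0.558 -0.023  0.151]
195 [206 123  82] [ 0.559 -0.023  0.146]
196 [140 143 134] [ 0.558 -0.024  0.141]
197 [235 237 176] [ 0.556 -0.026  0.133]
198 [254 255 207] [ 0.552 -0.03   0.124]
199 [252 253 221] [ 0.558 -0.024  0.126]
```

View pics/s4y.png

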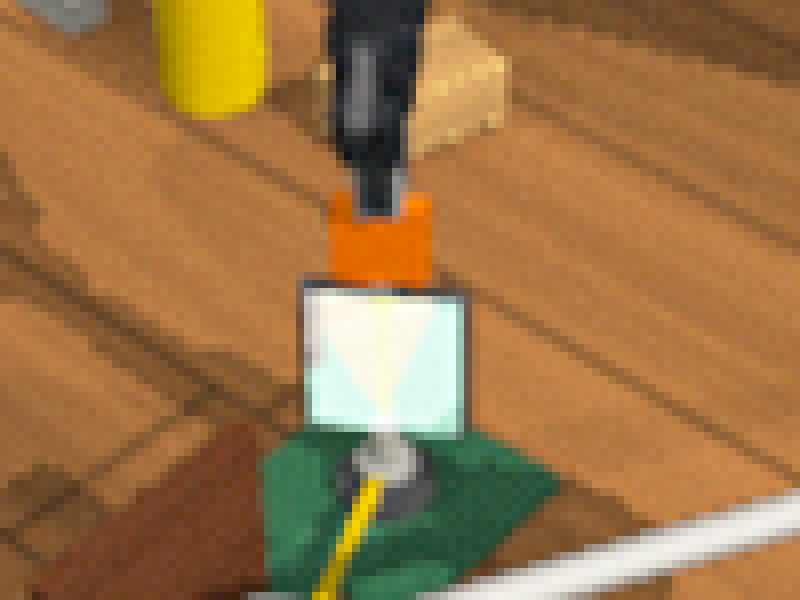

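```bash
python3 -c "
from h import *
S={'s1':([.5517,-.0172,.3665],[.252,-.968,0],.0728,130,80,3),'s2':([.5315,.3033,.2803],[.248,-.969,0],.0196,130,110,3),'s3':([.5515,-.0219,.2984],[.807,.59,0],.06,190,130,8),'s4':([.5536,-.0276,.1539],[.808,.589,0],.0097,190,160,8)}
for k,(p,y,w,x0,y0,z) in S.items():
    p=np.array(p);y=np.array(y)
    a=cv2.imread(f'pics/{k}.png')
    c=proj('scene',p); x0=int(c[0]-33);y0=int(c[1]-40)
    b=cv2.resize(a[y0:y0+50,x0:x0+66],None,fx=6,fy=6,interpolation=cv2.INTER_NEAREST)
    for h,col in((0,(0,255,0)),(.019,(255,0,255)),(.03,(255,255,0))):
        for s in (1,-1):
            q=proj('scene',p+y*s*w/2+[0,0,h]); cv2.circle(b,(int((q[0]-x0+.5)*6),int((q[1]-y0+.5)*6)),3,col,-1)
    cv2.imwrite(f'pics/q{k}.png',b)
r=lambda n:cv2.imread(f'pics/q{n}.png')
cv2.imwrite('pics/q.png',np.vstack([np.hstack([r('s1'),r('s2')]),np.hstack([r('s3'),r('s4')])]))
"
```

```text
(no output)
```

View pics/q.png

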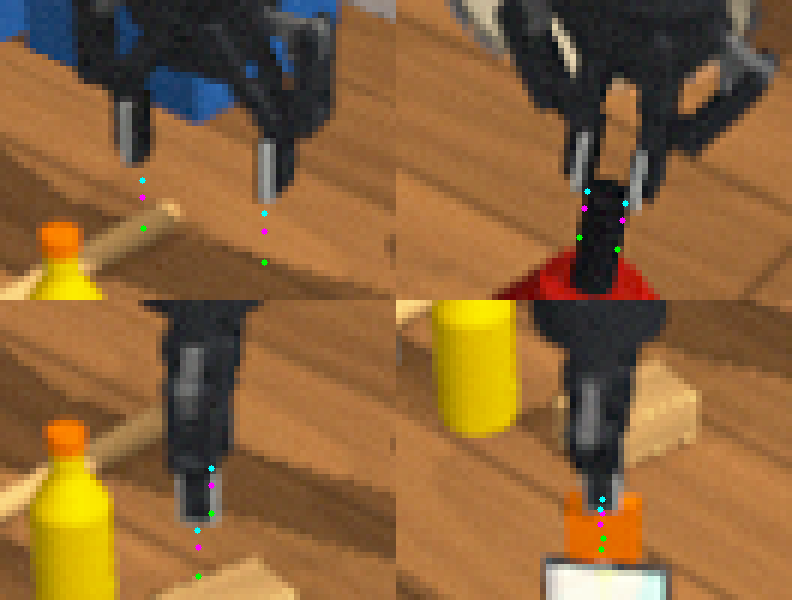

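```bash
python3 -c "
from h import *
n=np.array([.808,.589,0])
for off in (.006,.01,.02):
  for z in (.17,.175,.18,.185,.19): print(off,z,np.round(proj('scene',np.array([.552,-.0275,z])+n*off),2))
s=env.observe();print(s['ft_force'],s['time_s'])
i,d=snap('top','t4'); a=cv2.imread('pics/t4.png'); cv2.imwrite('pics/t4z.png',cv2.resize(a[60:260,150:417],None,fx=3,fy=3)[:600,:800])
"
```

```text
0.006 0.17 [236.95 189.52]
0.006 0.175 [236.92 188.43]
0.006 0.18 [236.89 187.33]
0.006 0.185 [236.86 186.22]
0.006 0.19 [236.84 185.11]
0.01 0.17 [236.81 190.25]
0.01 0.175 [236.78 189.15]
0.01 0.18 [236.75 188.05]
0.01 0.185 [236.72 186.95]
0.01 0.19 [236.69 185.83]
0.02 0.17 [236.45 192.08]
0.02 0.175 [236.42 190.98]
0.02 0.18 [236.4  189.88]
0.02 0.185 [236.37 188.77]
0.02 0.19 [236.33 187.66]
[3.58107344 4.85273579 4.39751957] 11.55
```

View pics/t4z.png

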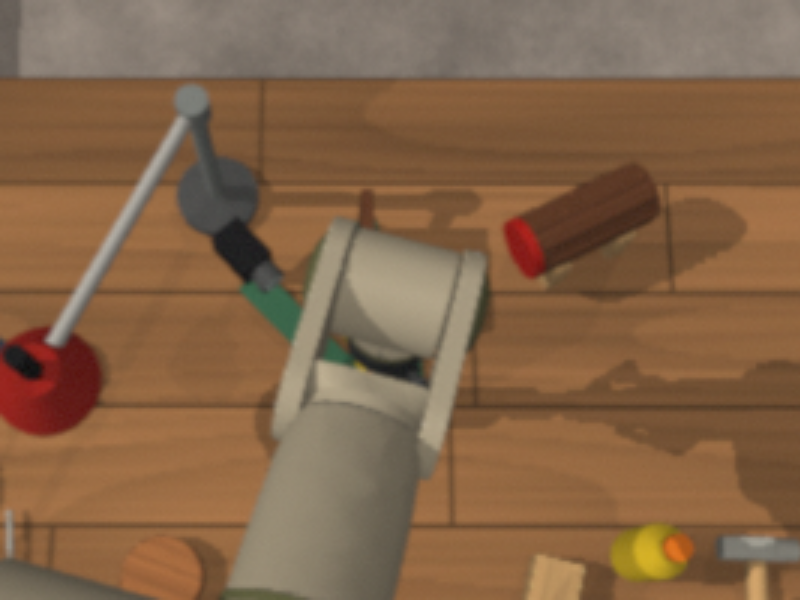

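The overlay shows the real finger tips about 28 mm above the reported TCP, so only the top few mm of the tab are held. I open, go 28 mm lower and grip again.

Call:
jog_arm([
  [[0, 0, 0, 0, 0, 0], [0, 0, 0, 0, 0, 0], [0, 0, 0, 0, 0, 0], [0, 0, 0.2, 0, 0, 0], [0, 0, 0.3, 0, 0, 0], [0, 0, 0.2, 0, 0, 0], [0, 0, 0, 0, 0, 0], [0, 0, 0, 0, 0, 0]],
], grip=0.4)

```text
time_s: 12.4
position: [0.5527, -0.0279, 0.1248]
tool_rot: [[-0.589, 0.808, -0.001], [0.808, 0.589, 0.0], [0.0, -0.0, -1.0]]
ft_force: [0.3, -0.6, -0.3]
grip_width: 0.0596
```

```bash
python3 -c "
from h import *
s=need([.552,-.0275,.124]); R=s['tool_rot']; print('yaw',np.degrees(np.arctan2(R[1,1],R[0,1])))
i,d=snap('scene','s5')
a=cv2.imread('pics/s5.png'); cv2.imwrite('pics/s5z.png',cv2.resize(a[150:225,187:287],None,fx=8,fy=8)[:600,:800])"
```

```text
t 12.4 pos [ 0.5527 -0.0279  0.1248] y [ 0.808  0.589 -0.   ] q [-15.2  25.9  80.8  -0.   73.4 -51.2] grip 0.0596 F [ 0.3 -0.6 -0.3] T [ 0.05 -0.06  0.01] units [ 0.02 -0.01  0.02]
yaw 36.09762909582029
```

View pics/s5z.png

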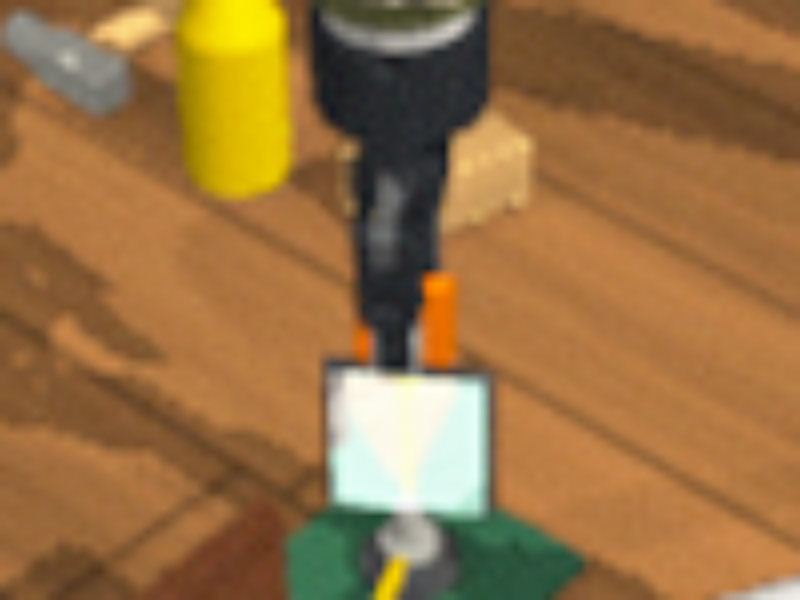

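Tip (scene zoom (395,366)) works out at about z 0.166 open, so about 0.156 when shut. That is above the frame top and centred on the tab. I close.

Call:
jog_arm([
  [[0, 0, 0, 0, 0, 0], [0, 0, 0, 0, 0, 0], [0, 0, 0, 0, 0, 0], [0, 0, 0, 0, 0, 0], [0, 0, 0, 0, 0, 0], [0, 0, 0, 0, 0, 0], [0, 0, 0, 0, 0, 0]],
], grip=-1, squeeze=50)

```text
time_s: 13.15
position: [0.5536, -0.0274, 0.1254]
tool_rot: [[-0.588, 0.809, 0.002], [0.809, 0.588, 0.001], [-0.001, 0.002, -1.0]]
ft_force: [3.7, 3.4, 0.9]
grip_width: 0.0113
```

```bash
python3 -c "
from h import *
s=need([.552,-.0275,.124]); R=s['tool_rot']; print('yaw',np.degrees(np.arctan2(R[1,1],R[0,1])))
i,d=snap('scene','s6')
a=cv2.imread('pics/s6.png'); cv2.imwrite('pics/s6z.png',cv2.resize(a[150:225,187:287],None,fx=8,fy=8)[:600,:800])"
```

```text
t 13.15 pos [ 0.5536 -0.0274  0.1254] y [0.809 0.588 0.002] q [-15.1  25.8  80.7   0.1  73.3 -51.2] grip 0.0113 F [3.7 3.4 0.9] T [ 0.41 -0.44 -0.67] units [ 0.02 -0.03  0.04]
yaw 36.03783532101215
```

View pics/s6z.png

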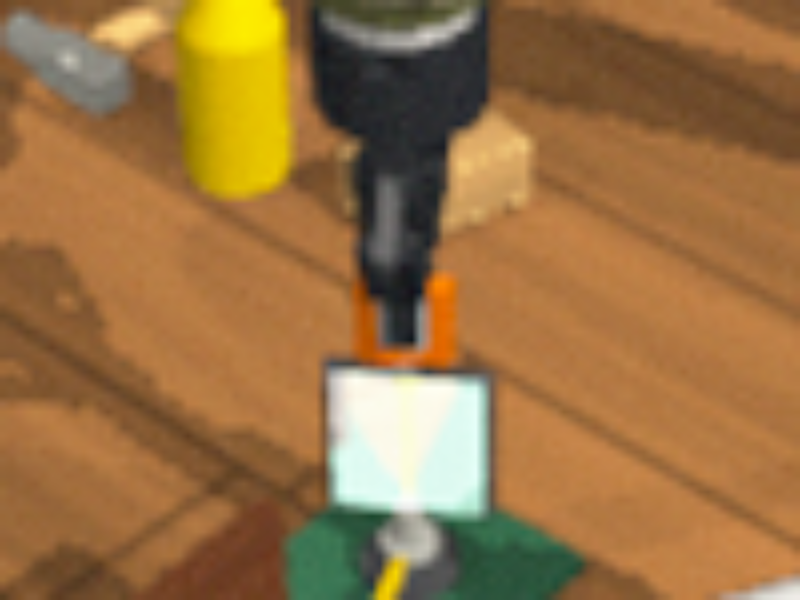

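Call:
jog_arm([
  [[0, 0.03, 0, 0, 0, 0.3], [0, 0, 0, 0, 0, 0.4], [0, 0, 0, 0, 0, 0.4], [0, 0, 0, 0, 0, 0.4], [0, 0, 0, 0, 0, 0.4], [0, 0, 0, 0, 0, 0.4], [0, 0, 0, 0, 0, 0.4], [0, 0, 0, 0, 0, 0.4], [0, 0, 0, 0, 0, 0.4], [0, 0, 0, 0, 0, 0.4]],
])

```text
time_s: 14.2
position: [0.5539, -0.0273, 0.1254]
tool_rot: [[-0.043, 0.999, 0.001], [0.999, 0.043, -0.0], [-0.0, 0.001, -1.0]]
ft_force: [1.4, -0.2, 2.4]
grip_width: 0.0111
```

Call:
jog_arm([
  [[0, 0, 0, 0, 0, 0.2], [0, 0, 0, 0, 0, 0], [0, 0, 0, 0, 0, 0], [0, 0, 0, 0, 0, 0]],
])

```text
time_s: 14.6
position: [0.554, -0.0273, 0.1254]
tool_rot: [[-0.016, 1.0, 0.001], [1.0, 0.016, -0.0], [-0.0, 0.001, -1.0]]
ft_force: [0.7, 0.6, 4.4]
grip_width: 0.0112
```

```bash
cat > c.py <<'E'
from h import *
import sys
k=sys.argv[1]
s=need([.5536,-.0274,.1254]); R=s['tool_rot']; print('yaw',np.degrees(np.arctan2(R[1,1],R[0,1])))
for n in ('scene','top'):
    I,d=snap(n,n[0]+k)
    hsv=cv2.cvtColor(I,cv2.COLOR_RGB2HSV); h=hsv[...,0]
    m=(h>=22)&(h<=34)&(hsv[...,1]>130)&(hsv[...,2]>60); vv,uu=np.where(m)
    Y=np.array([atz(n,a,b,.029) for a,b in zip(uu,vv)]); r=np.hypot(Y[:,0]-.552,Y[:,1]+.0275); q=(r<.13)
    Y=Y[q]
    if len(Y)>5:
        f=cv2.fitLine(Y[:,:2].astype(np.float32),cv2.DIST_HUBER,0,.01,.01).ravel(); print(n,'pointer',len(Y),'bearing',np.degrees(np.arctan(f[1]/f[0])),f,'r',r[q].min(),r[q].max(),'mean-bearing',np.degrees(np.arctan2(Y[:,1]+.0275,Y[:,0]-.552))[r[q]>.05].mean())
        g=np.array([.7125,-.1895])-f[2:]; print('miss at red',g[0]*f[1]-g[1]*f[0])
    a=cv2.imread(f'pics/{n[0]}{k}.png'); x,y=(130,150) if n=='scene' else (230,100)
    cv2.imwrite(f'pics/{n[0]}{k}z.png',cv2.resize(a[y:y+100,x:x+133],None,fx=6,fy=6)[:600,:800])
E
python3 c.py 7
```

```text
t 14.6 pos [ 0.554  -0.0273  0.1254] y [1.    0.016 0.001] q [-15.1  25.9  80.6  -0.   73.4 -16. ] grip 0.0112 F [0.7 0.6 4.4] T [-0.03  0.05  0.12] units [-0.   -0.01 -0.  ]
yaw 0.9012077482691196
scene pointer 46 bearing -43.30259 [ 0.7277418  -0.6858513   0.5946151  -0.06734346] r 0.015139481884610258 0.11628505732700026 mean-bearing -43.52777896826607
miss at red 0.008046910836235238
```

View pics/s7z.png

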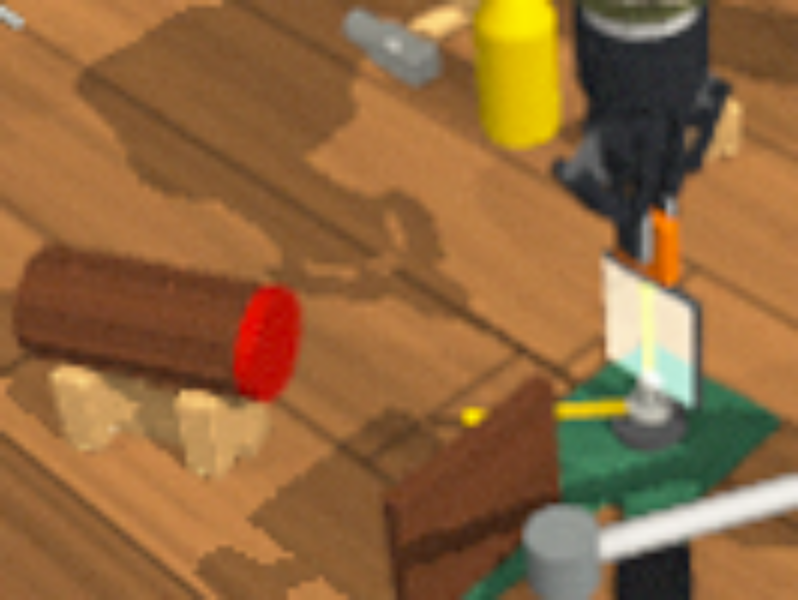

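View pics/t7z.png

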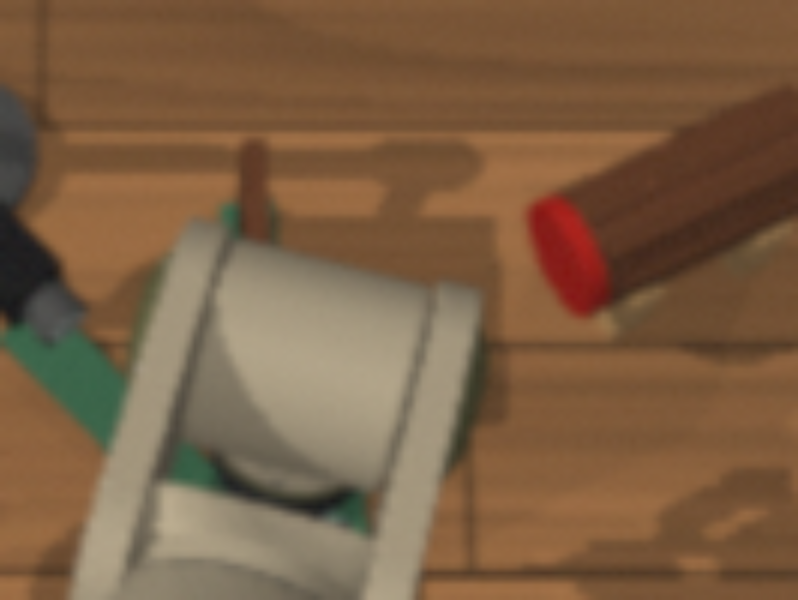

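```bash
python3 -c "
from h import *
p1=np.array([.60498,-.00299]);d1=np.array([.89881,.43833]);p2=np.array([.594615,-.067343]);d2=np.array([.72774,-.68585])
t=np.linalg.solve(np.c_[d1,-d2],p2-p1); A=p1+t[0]*d1; print('axis',A)
f=np.load('pics/s7.npz'); I=f['im']; hsv=cv2.cvtColor(I,cv2.COLOR_RGB2HSV);h=hsv[...,0]
m=(h>=22)&(h<=34)&(hsv[...,1]>130)&(hsv[...,2]>60); v,u=np.where(m); s=(u>200)&(u<216)&(v>212)&(v<226)
print(list(zip(u[s],v[s])))
T=atz('scene',u[s].mean(),v[s].mean(),.029)[:2]; print('tip',T,np.hypot(*(T-A)))
for a in (A,np.array([.552,-.0275]),np.array([.5535,-.0275])):
  b=lambda q:np.degrees(np.arctan2(*(np.array(q)-a)[::-1])); print(a,'tip',b(T),'red scene',b([.7103,-.1898]),'red both',b([.7118,-.1894]),'top',b([.7151,-.1894]))
"
```

```text
axis [ 0.55315109 -0.02826583]
[(np.int64(207), np.int64(218)), (np.int64(208), np.int64(218)), (np.int64(209), np.int64(218)), (np.int64(207), np.int64(219)), (np.int64(208), np.int64(219)), (np.int64(209), np.int64(219)), (np.int64(210), np.int64(219)), (np.int64(207), np.int64(220)), (np.int64(208), np.int64(220)), (np.int64(209), np.int64(220))]
tip [ 0.63330411 -0.10403907] 0.11030000469462564
[ 0.55315109 -0.02826583] tip -43.3910552414904 red scene -45.78837341524604 red both -45.44527771199146 top -44.8555144794672
[ 0.552  -0.0275] tip -43.27085449728898 red scene -45.71481979781325 red both -45.374011277469194 top -44.78844731393913
[ 0.5535 -0.0275] tip -43.803619967244 red scene -45.98745091521773 red both -45.64414777007097 top -45.053133628830125
```

Call:
jog_arm([
  [[0, 0, 0, 0, 0, 0.06], [0, 0, 0, 0, 0, 0.07], [0, 0, 0, 0, 0, 0], [0, 0, 0, 0, 0, 0], [0, 0, 0, 0, 0, 0]],
])

```text
time_s: 15.2
position: [0.554, -0.0273, 0.1254]
tool_rot: [[0.005, 1.0, 0.001], [1.0, -0.005, -0.0], [-0.0, 0.001, -1.0]]
ft_force: [1.7, 0.7, 6.1]
grip_width: 0.0114
```

```bash
python3 c.py 8; python3 -c "
from h import *
f=np.load('pics/s8.npz'); I=f['im']; hsv=cv2.cvtColor(I,cv2.COLOR_RGB2HSV);h=hsv[...,0]
m=(h>=22)&(h<=34)&(hsv[...,1]>130)&(hsv[...,2]>60); v,u=np.where(m); s=(u>200)&(u<216)&(v>212)&(v<226)
T=atz('scene',u[s].mean(),v[s].mean(),.029)[:2]; print('tip',T,s.sum(),np.degrees(np.arctan2(T[1]+.028,T[0]-.553)))
f=np.load('pics/t8.npz'); print('lamp', [ (k['score'],k['rect']) for k in spotter.trace('top','lamp_knob')[:1]])
a=cv2.imread('pics/s8.png')
for q in range(0,240,4):
    p=np.array([.553,-.028,.029])+q/1000*np.array([np.cos(np.radians(-45.5)),np.sin(np.radians(-45.5)),0]); p2=p+[0,0,.061]
    for pp,c in((p,(255,0,0)),(p2,(0,255,0))):
        u,v=proj('scene',pp); a[int(round(v)),int(round(u))]=c
cv2.imwrite('pics/s8y.png',cv2.resize(a[150:250,130:263],None,fx=6,fy=6,interpolation=cv2.INTER_NEAREST))
"
```

```text
t 15.2 pos [ 0.554  -0.0273  0.1254] y [ 1.    -0.005  0.001] q [-15.1  25.9  80.6  -0.   73.4 -14.8] grip 0.0114 F [1.7 0.7 6.1] T [-0.01  0.03  0.13] units [-0.   -0.01 -0.  ]
yaw -0.2632810897350698
scene pointer 50 bearing -43.843933 [ 0.7212293  -0.6926964   0.59584403 -0.07356349] r 0.01478292285441111 0.11666486359398807 mean-bearing -45.29093592868506
miss at red 0.0028096376124748246
tip [ 0.62998032 -0.10550917] 14 -45.19613539543397
lamp [(0.68, [148.0, 88.7, 222.0, 207.8])]
```

View pics/s8y.png

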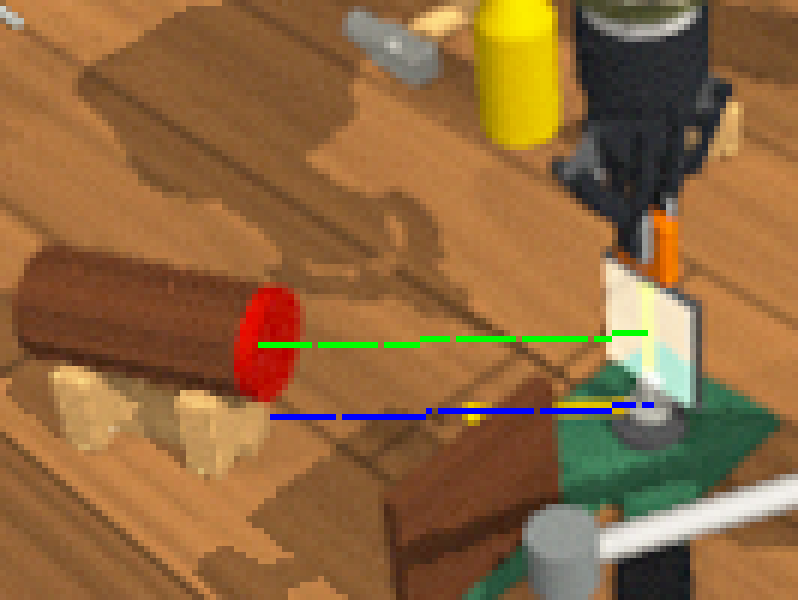

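View pics/t8.png

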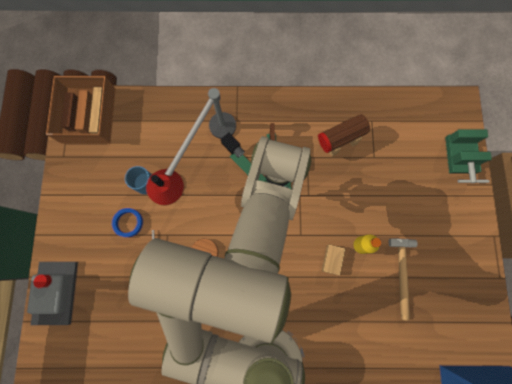

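Call:
jog_arm([
  [[0, 0, 0, 0, 0, 0], [0, 0, 0, 0, 0, 0], [0, 0, 0, 0, 0, 0]],
])

```text
time_s: 15.65
position: [0.554, -0.0273, 0.1254]
tool_rot: [[0.005, 1.0, 0.001], [1.0, -0.005, -0.0], [-0.0, 0.001, -1.0]]
ft_force: [1.0, -0.2, 5.2]
grip_width: 0.0111
```

```bash
python3 c.py 9; python3 -c "
from h import *
f=np.load('pics/s9.npz'); I=f['im']; hsv=cv2.cvtColor(I,cv2.COLOR_RGB2HSV);h=hsv[...,0]
m=(h>=22)&(h<=34)&(hsv[...,1]>130)&(hsv[...,2]>60); v,u=np.where(m); s=(u>200)&(u<216)&(v>212)&(v<226)
T=atz('scene',u[s].mean(),v[s].mean(),.029)[:2]; print('tip',T,s.sum(),np.degrees(np.arctan2(T[1]+.028,T[0]-.553)))
close_job()"
```

```text
t 15.65 pos [ 0.554  -0.0273  0.1254] y [ 1.    -0.005  0.001] q [-15.   25.9  80.6   0.   73.4 -14.8] grip 0.0111 F [ 1.  -0.2  5.2] T [-0.04  0.05  0.09] units [-0.   -0.01 -0.  ]
yaw -0.26012678195553157
scene pointer 49 bearing -44.216793 [ 0.7167062  -0.69737524  0.60440016 -0.08149076] r 0.01478292285441111 0.11666486359398807 mean-bearing -44.85093040952315
miss at red 0.002024744168901957
tip [ 0.62998032 -0.10550917] 14 -45.19613539543397
the job is handed in; nothing more can be done
```

I handed the job in at about 15.8 s with the mirror still gripped and steady. The yellow pointer aims at the middle of the red end to within what I could measure, a few millimetres at the log.

- **Lamp:** I gripped the lamp knob and swung the arm about 1.08 rad to the left. The knob ended near (0.53, 0.30), about 33 cm from the mirror grip seen from above, and it was still there in the last top picture.
- **Mirror:** I turned it clockwise with a tool turn of about 36.3°.
- **Aim:** The pointer tip lies at a bearing of -45.2°, and the red end's middle at about -45.4°. The camera calibration leaves the red bearing uncertain by about ±0.5°.
- **Bystanders:** In the last pictures none looked disturbed. The robot arm hid the screwdriver and part of the log slice from the top camera.

**Checks that disagreed:**
- A line fitted to the partly hidden pointer gave -44.2°, which would miss the middle of the red end by about 2 mm.
- The fingertips showed about 28 mm higher in the pictures than the reported tool position. My first grip therefore held only the top few millimetres of the tab, so I opened, went 28 mm lower and gripped again before turning.
- The wrist force jumped briefly to about 22 N at the first lift while holding the knob, well under the 40 N and 120 N limits.

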